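Set up a valve on the test stand and lock the air regulator

TASK

Get the yellow valve ready for its pressure test: take it up by its square bonnet and lay it across the test stand, each neck down in its narrow V head, bonnet upright, lowering it until it rests there before you let go. Then turn the black regulator knob until its white pointer lines up with the red mark, and after that slide the orange locking fork fully home under the knob. Leave the other things on the bench where they are.

Things in the scene. Friction and masses are not known exactly. Their poses are not given: they have to be found in the camera images.
- valve: yellow pipe valve, 0.6 kg, 136 mm long along its y axis, lying on two square 60 x 60 x 10 mm end flanges. Origin: centre of its underside; z up through the bonnet. Round middle 60 mm across, 4 to 54 mm up; from it to each flange a bare round neck 30 mm in diameter, 28 mm long (30 to 58 mm from the middle). Both ends are alike: it may be turned half round.
- valve_axis (a point): middle of the valve on the axis of its necks, 30 mm above its underside
- valve_grip (a point): TCP point on the valve's square bonnet, 86 mm above its underside; bonnet 28 x 28 mm, faces along the valve's x and y, from 62 to 108 mm above the underside
- stand: fixed blue test stand: base plate 80 (x) x 124 (y) x 10 mm with two narrow posts, each ending in an upward-open steel V head. Origin: centre of its underside. The heads stand at y = -44 and +44 mm, are 12 mm thick along y, have inner faces at 45 degrees, the vertex 90 mm and the tips about 110 mm above the table; the mouth is 40 mm wide.
- stand_seat (a point): where the neck axis of the seated valve lies: middle between the two V heads, 111 mm above the stand's underside; its y axis is the direction of the seated valve's pipe (valve's underside then 81 mm above the table)
- regulator: fixed white regulator box, 170 (x) x 100 (y) x 50 mm high; origin at the centre of its underside. On top, at x = -40 mm, sits the black knob; the orange locking fork slides in from +x
- knob_grip (a point): TCP point on the knob's vertical axis, 94 mm above the table. Black knob: a disc 60 mm across, with a bar grip on it 56 mm long, 14 mm wide, from 72 to 106 mm above the table. The point turns with the knob: its x axis runs along the bar, the pointer end at -x.
- knob_pointer (a point): tip of the knob's white pointer at the rim of its disc, 30 mm from the knob's axis
- mark_point (a point): where the pointer's tip must come: the inner tip of the red mark that stands at the rim of the knob, 30 mm from the knob's axis (outside, the red mark goes out to 43 mm, 70 mm above the table)
- knob (a joint): angle of the knob, rad, growing clockwise seen from above; stops at -1.6 and 1.2
- mark (a joint): angle of the red mark on the same scale: the pointer meets the mark when both joints are equal. It cannot be moved by hand
- lock_handle (a point): TCP point to grip the orange upright handle of the locking fork, 86 mm above the table; handle 30 mm long along x, 16 mm wide along y, from 62 to 100 mm above the table. The point's -x axis is the way the fork slides, toward and under the knob; the fork's plate (50 mm wide, top 62 mm above the table) runs in aluminium guides.
- lock (a joint): travel of the locking fork, m: 0 drawn back, 0.040 fully home under the knob, against its stop
- flange: loose bystander: turned steel flange, 84 mm across, 34 mm high, origin at its underside; leave it alone
- wrench: loose bystander: steel wrench lying flat, 170 mm long along its x, origin at its underside; leave it alone
- jar: loose bystander: amber jar with green cap, 64 mm across, 75 mm high, origin at its underside; leave it alone
- tin: loose bystander: open copper-coloured cup, 72 mm across, 65 mm high, origin at its underside; leave it alone
- hammer: loose bystander: hammer lying flat, 260 mm long along its x, origin at its underside; leave it alone
Not all that is in view belongs to the job. What is shaped like the regulator but purple is not meant.

How it is judged:
By the outcome, as a careful person would: the job done as asked, in the order asked, and still so for the second after the job is handed in, with the robot touching nothing.
It also fails if it takes over 61 s, if anything falls off the work surface, if the arm or the gripper's body presses on something with over 40 N, if the wrist force passes 120 N, or if a joint passes its speed limit or range.

ROBOT

A 6-joint arm with a two-finger parallel gripper is mounted at the origin on the work surface. World frame = base frame: x ahead of the robot, y to its left, z up, the work surface at z = 0. Lengths are in mm, angles in rad, forces in N, time in s.
With the tool pointing down it reaches from about 275 to 1000 mm from the base axis. Payload 8.4 kg.
Tool frame: the origin (TCP) lies between the finger pads, 19 mm behind the fingertips; this is the grasp point; z points along the fingers, y is the line along which they close (so a half turn about z gives the same grasp; the last joint's range is limited). The gripper opens to 85 mm and grips with 20 to 120 N. Pads are 22 mm wide; open, the fingers measure 114 mm over their backs; the gripper's body (76 mm by 85 mm) begins 54 mm behind the grasp point. The pads swing forward as they close: fully open they stand 13 mm farther back than shut.
Start: joints at [-1.263, 0.353, 1.633, -0, 1.155, -0.002], TCP at [190.541, -595.25, 249.981] pointing down, gripper open.
Joint ranges: [-2.63, 2.63], [-0.92, 2.1], [0.06, 2.66], [-1.3, 4.44], [0, 2.69], [-3.02, 3.02]. Speed limits (rad/s): [2.22, 2.22, 2.79, 3.14, 3.14, 3.14].

INTERFACE

Orientations are given as [roll, pitch, yaw] about the fixed x, y, z axes, in that order (R = Rz(yaw) Ry(pitch) Rx(roll)).
In Python, from rig import sense, grab_frame, sign_off gives the robot as it stands. The module is installed in compiled form; this text tells all that it offers.
- The arm moves only by the tool send_rows, never from a script. Its argument "moves" is a list that holds one entry, the list of rows, each a list of 7 numbers: the shift along the world's x, y, z in m, then the turn, a rotation vector about the world's x, y, z in rad, then the opening, from -1 (shut) to 1 (fully open). In form: [[[dx, dy, dz, rx, ry, rz, jaw], ...]]. A call has 1 to 10 rows; each row shifts and turns the commanded pose from where the row before left it; what a row does not reach is not made up. A row lasts 1/10 s, in which the tool goes at most 50 mm and 8.59 degrees, less where a joint would pass 70% of its speed; a pose out of reach is approached as far as the arm can. A call with a gripper value outside its range is refused whole. The fingers move at their own pace and stop on an object; "grip_force" is the grip in N (left out, the last holds). Time passes only in rows, so rows that do not move let the fingers close. It gives the time, the measured TCP pose, the force, the opening and the grip force at its end, in the units of the state.
- sense(): the state, without advancing time (a new reading comes with each control period).
- grab_frame(name): name is "scene" or "side" or "wrist"; returns a dict with "img" (480x640x3 uint8, red, green, blue), "mtx" (3x3 intrinsics, pixels), "rvec" (rotation vector, rad) and "tvec" (3), from world to camera coordinates, as OpenCV has them; the wrist camera has in their place "T_tool_cam" (4x4, takes a point from camera to tool coordinates, whose origin is the TCP and whose axes are the flange's). Camera axes: x right, y down, z forward; pixel columns grow to the right and rows downward; lengths in mm; the calibration is good to about 2 mm. A picture is of the moment at which its call begins: read the wrist's pose just before it. There is no depth.
- sign_off(): hands the job in; it is judged then, once.
The state is a dict: "clock": time; "qpos": joint angles; "qvel": joint speeds; "joint_efforts": joint torques, N m; "eef_pos": TCP position; "tcp_rot": TCP orientation; "contact_force": force on the tool from outside, world axes, zero at the start; "wrist_torque": the same for the moment, N m; "opening": opening from 0.0 (shut) to 1.0 (fully open); "grasp_force": force on a finger pad.
Only numpy, scipy, OpenCV 4.12 (cv2) and the standard library are available. Lean on these libraries where they do the work, as an engineer would, in place of code of your own. Each camera call takes 0.05 s, during which the arm holds its last target. There are 200 camera calls.

## Working session

There is one attempt and no reset: what is moved stays moved. The work goes in short steps, Python scripts to look and compute and a tool call to move; the robot and the scene stay as the last step left them, time stands still between calls to the robot, and variables do not carry over. Pictures are saved under pics/ and viewed, at most 10 in all, crops included, and the job is handed in when it is done.

Besides the shell and the picture viewer there is one more tool, called after "Request:" by a JSON object that holds its "fn" and its "kwargs". send_rows: Moves the arm, as the interface text tells. Its arguments: {"type":"object","properties":{"moves":{"type":"array"},"grip_force":{"type":"number"}},"required":["moves"]}

```bash
mkdir -p pics; python3 - <<'E'
from rig import *
import cv2,pickle
s=sense();print(s)
for n in("scene","side"):
    f=grab_frame(n);pickle.dump(f,open(n+".pkl","wb"));cv2.imwrite(f"pics/{n}0.png",cv2.cvtColor(f["img"],cv2.COLOR_RGB2BGR));print(n,f["mtx"],f["rvec"],f["tvec"])
E
```

```text
{'clock': 0.0, 'qpos': array([-1.26338265e+00,  3.53607682e-01,  1.63411989e+00, -4.53076035e-06,
        1.15521721e+00, -2.38825392e-03]), 'qvel': array([-0.00113168,  0.00120966,  0.0008293 , -0.00255309, -0.00326485,
       -0.0001108 ]), 'joint_efforts': array([-9.71604786e-04, -6.05256915e+01, -3.42062402e+01,  3.36902679e-05,
        9.61618731e-03,  8.29382907e-05]), 'eef_pos': array([ 190.41458804, -594.81955728,  249.29303958]), 'tcp_rot': array([-3.14024052e+00,  9.13409433e-07,  3.09803767e-01]), 'contact_force': array([-0.4578855 ,  0.19474135,  0.52150724]), 'wrist_torque': array([ 0.02626825,  0.00617453, -0.01112617]), 'grasp_force': 0.0, 'opening': 1.0019523682049083}
scene [[521.24837353   0.         323.24163625]
 [  0.         521.24837353 233.38441934]
 [  0.           0.           1.        ]] [ 0.75687279  2.62795964 -1.05443625] [ 449.37810678 -184.73010483 1848.55864035]
side [[623.24613663   0.         320.90695473]
 [  0.         623.24613663 238.96387108]
 [  0.           0.           1.        ]] [ 0.54331772 -2.63179851  1.24334653] [ 547.55253944  169.33452591 1403.48359775]
```

View pics/scene0.png

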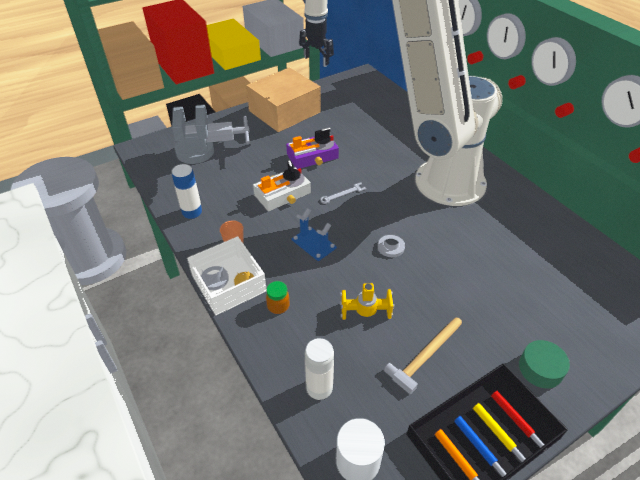

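View pics/side0.png

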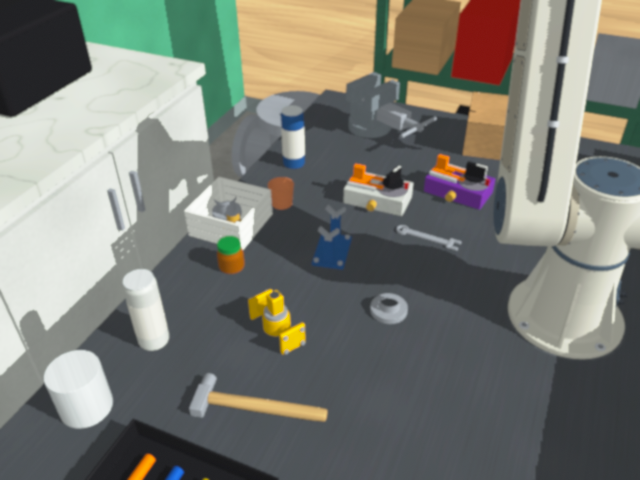

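The scene view shows the valve near (367,300), its bonnet top at (368,288), the stand at (315,238), the white regulator at (282,188) with the knob near (291,174), and the purple decoy at (313,150). In the side view the valve is at (275,318), the stand at (332,248) and the regulator at (380,190) with the knob near (395,178).

```bash
cat > h.py <<'E'
import numpy as np,cv2,pickle
from scipy.spatial.transform import Rotation as R
def P(f):
    """3x4 world->pixel projection"""
    if "T_wc" in f:
        T=np.linalg.inv(f["T_wc"]);return f["mtx"]@T[:3]
    return f["mtx"]@np.c_[cv2.Rodrigues(np.array(f["rvec"]))[0],np.array(f["tvec"]).reshape(3,1)]
def tri(*obs):
    A=[]
    for f,(u,v) in obs:
        p=P(f);A+=[u*p[2]-p[1-1],v*p[2]-p[1]]
    A=np.array(A);A/=np.linalg.norm(A[:,:3],axis=1)[:,None]
    X=np.linalg.lstsq(A[:,:3],-A[:,3],rcond=None)[0]
    e=[np.round(proj(f,X)-uv,1) for f,uv in obs]
    return X,e
def proj(f,X):
    q=P(f)@np.r_[X,1];return q[:2]/q[2]
def onplane(f,uv,z):
    p=P(f);A=np.array([uv[0]*p[2]-p[0],uv[1]*p[2]-p[1]])
    return np.linalg.solve(A[:,:2],-A[:,2]*z-A[:,3])
def load(n): return pickle.load(open(n+".pkl","rb"))
def wrist(name):
    from rig import sense,grab_frame
    s=sense();f=grab_frame("wrist");T=np.eye(4)
    T[:3,:3]=R.from_euler("xyz",s["tcp_rot"]).as_matrix();T[:3,3]=s["eef_pos"]
    f["T_wc"]=T@f["T_tool_cam"];pickle.dump(f,open(name+".pkl","wb"))
    cv2.imwrite(f"pics/{name}.png",cv2.cvtColor(f["img"],cv2.COLOR_RGB2BGR));return f,s
E
python3 - <<'E'
from h import *
a,b=load("scene"),load("side")
for n,u,v in [("bonnet",(368,287),(273,296)),("knob",(292,171),(396,174)),("lockh",(265,184),(359,173)),("standplate",(315,240),(331,252)),("head1",(305,216),(337,212)),("head2",(324,232),(328,236)),("flange",(391,242),(389,304)),("jar",(277,290),(230,245)),("tin",(232,228),(281,183)),("wrench",(343,193),(430,237))]:
    print(n,*[np.round(x,1) for x in tri((a,u),(b,v))])
from rig import sense,grab_frame
w,s=wrist("w0");print(w["T_tool_cam"],w["mtx"])
E
```

```text
bonnet [576.4 295.4 104.2] [[ 0.2  0.7]
 [ 0.5 -0.8]]
knob [ 491.5 -262.4   84.7] [[-0.2 -1.6]
 [-0.9  1.8]]
lockh [ 595.1 -261.9   67.5] [[ 0.  0.]
 [ 0. -0.]]
standplate [563.2   5.2   8.4] [[ 0.5  2.4]
 [ 1.4 -2.7]]
head1 [571.3 -41.9  90.1] [[-0.  -0.3]
 [-0.2  0.3]]
head2 [557.3  45.7  85.5] [[ 0.1  0.5]
 [ 0.3 -0.6]]
flange [368.1 137.   16.2] [[ 0.1  0.7]
 [ 0.5 -0.8]]
jar [772.5 144.5  62.2] [[ 0.1  0.3]
 [ 0.2 -0.3]]
tin [ 775.1 -136.9   64.6] [[-0. -0.]
 [-0.  0.]]
wrench [ 353.8 -152.9   -3.6] [[-0.  -0.1]
 [-0.1  0.1]]
[[-1.26428841e-04 -9.58573590e-01 -2.84844969e-01  7.34677859e+01]
 [ 9.99999964e-01 -1.88614706e-04  1.90883623e-04 -1.23287739e-01]
 [-2.36701950e-04 -2.84844935e-01  9.58573579e-01 -1.23560024e+02]
 [ 0.00000000e+00  0.00000000e+00  0.00000000e+00  1.00000000e+00]] [[360.17696713   0.         318.50466384]
 [  0.         360.17696713 245.26557509]
 [  0.           0.           1.        ]]
```

Request:
{"fn": "send_rows", "kwargs": {"moves": [[[0.03,0.033,0.006,0,0,0,1],[0.03,0.033,0.006,0,0,0,1],[0.03,0.033,0.006,0,0,0,1],[0.03,0.033,0.006,0,0,0,1],[0.03,0.033,0.006,0,0,0,1],[0.03,0.033,0.006,0,0,0,1],[0.03,0.033,0.006,0,0,0,1],[0.03,0.033,0.006,0,0,0,1],[0.03,0.033,0.006,0,0,0,1],[0,0,0,0,0,0,1]]]}}

```text
clock: 1.15
eef_pos: [463.7, -294.8, 304.7]
tcp_rot: [3.142, -0.002, 0.314]
contact_force: [-0.2, -0.6, -0.1]
opening: 0.996
grasp_force: 0.0
```

```bash
python3 - <<'E'
from h import *
f,s=wrist("w1");print(s["eef_pos"],s["tcp_rot"],s["clock"],abs(s["qvel"]).max())
E
```

```text
[ 463.66978617 -294.84055402  304.69042597] [ 3.14158035e+00 -2.20501158e-03  3.13825194e-01] 1.15 0.07592152420211078
```

Request:
{"fn": "send_rows", "kwargs": {"moves": [[[0.02,0.02,-0.005,0,0,0,1],[0.03,0.03,-0.005,0,0,0,1],[0.03,0.03,0,0,0,0,1],[0.02,0.02,0,0,0,0,1],[0,0.01,0,0,0,0,1],[0,0,0,0,0,0,1],[0,0,0,0,0,0,1]]]}}

```text
clock: 1.9
eef_pos: [559.5, -189.2, 293.8]
tcp_rot: [3.142, 0.001, 0.309]
contact_force: [-0.2, 0.3, -0.3]
opening: 0.999
grasp_force: 0.0
```

```bash
python3 - <<'E'
from h import *
f,s=wrist("w2");print(s["eef_pos"],s["tcp_rot"],s["clock"],abs(s["qvel"]).max())
a=load("w1")["img"];b=f["img"]
cv2.imwrite("pics/c1.png",cv2.cvtColor(np.hstack([cv2.resize(a,(400,300)),cv2.resize(b,(400,300))]),cv2.COLOR_RGB2BGR))
E
```

```text
[ 559.46918531 -189.21528365  293.76236136] [3.14158694e+00 9.79781120e-04 3.09289446e-01] 1.9 0.012325573769369737
```

View pics/c1.png

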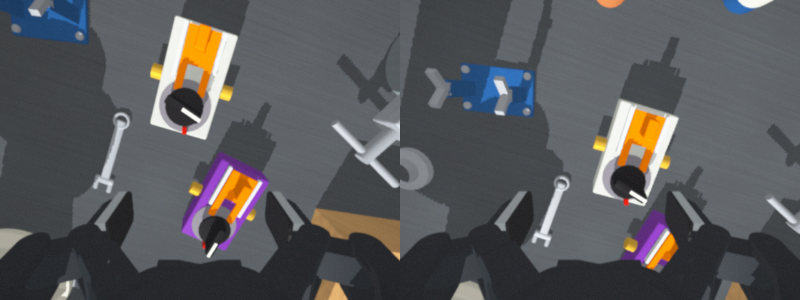

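The left view (half scale) shows the regulator, its knob at about (184,107) and the red mark at (184,130). The right view shows the stand at (480,92) and the knob at (628,182). Going on over the stand and valve before reading crops.

Request:
{"fn": "send_rows", "kwargs": {"moves": [[[-0.02,0.03,0,0,0,0,1],[-0.03,0.04,0,0,0,0,1],[-0.01,0.04,0,0,0,0,1],[0,0.04,0,0,0,0,1],[0,0.03,0,0,0,0,1],[0,0,0,0,0,0,1],[0,0,0,0,0,0,1]]]}}

```text
clock: 2.65
eef_pos: [500.3, -8.9, 294.2]
tcp_rot: [3.141, -0.0, 0.31]
contact_force: [0.4, 0.4, 1.1]
opening: 1.001
grasp_force: 0.0
```

```bash
python3 - <<'E'
from h import *
f,s=wrist("w3");print(s["eef_pos"],s["tcp_rot"],s["clock"],abs(s["qvel"]).max())
E
```

```text
[500.29059371  -8.91301079 294.20524272] [ 3.14090958e+00 -1.69226495e-04  3.10217937e-01] 2.65 0.021369342591970687
```

Request:
{"fn": "send_rows", "kwargs": {"moves": [[[0,0.03,0,0,0,0,1],[0,0.04,0,0,0,0,1],[0,0.04,0,0,0,0,1],[0,0.04,0,0,0,0,1],[0,0.04,0,0,0,0,1],[0,0.03,0,0,0,0,1],[0,0,0,0,0,0,1],[0,0,0,0,0,0,1]]]}}

```text
clock: 3.5
eef_pos: [500.9, 210.7, 293.7]
tcp_rot: [3.141, 0.001, 0.31]
contact_force: [-0.6, -0.9, -0.4]
opening: 0.999
grasp_force: 0.0
```

```bash
python3 - <<'E'
from h import *
f,s=wrist("w4");print(s["eef_pos"],s["tcp_rot"],s["clock"],abs(s["qvel"]).max())
E
```

```text
[500.86463367 210.68345177 293.71387524] [3.14090788e+00 6.07598131e-04 3.09717665e-01] 3.5 0.01993845554468656
```

Request:
{"fn": "send_rows", "kwargs": {"moves": [[[0,0.03,0,0,0,0,1],[0,0.03,0,0,0,0,1],[0,0.03,0,0,0,0,1],[0,0.02,0,0,0,0,1],[0,0,0,0,0,0,1],[0,0,0,0,0,0,1]]]}}

```text
clock: 4.15
eef_pos: [500.7, 320.7, 293.8]
tcp_rot: [3.141, 0.001, 0.31]
contact_force: [-0.5, 0.3, -0.3]
opening: 1.004
grasp_force: 0.0
```

```bash
python3 - <<'E'
from h import *
f,s=wrist("w5");print(s["eef_pos"],s["tcp_rot"],s["clock"],abs(s["qvel"]).max())
ims=[cv2.resize(load(n)["img"],(400,300)) for n in("w2","w3","w4","w5")]
cv2.imwrite("pics/c2.png",cv2.cvtColor(np.vstack([np.hstack(ims[:2]),np.hstack(ims[2:])]),cv2.COLOR_RGB2BGR))
E
```

```text
[500.72358061 320.65850334 293.77761415] [3.14080927e+00 5.97305837e-04 3.09636086e-01] 4.15 0.01075908988062847
```

View pics/c2.png

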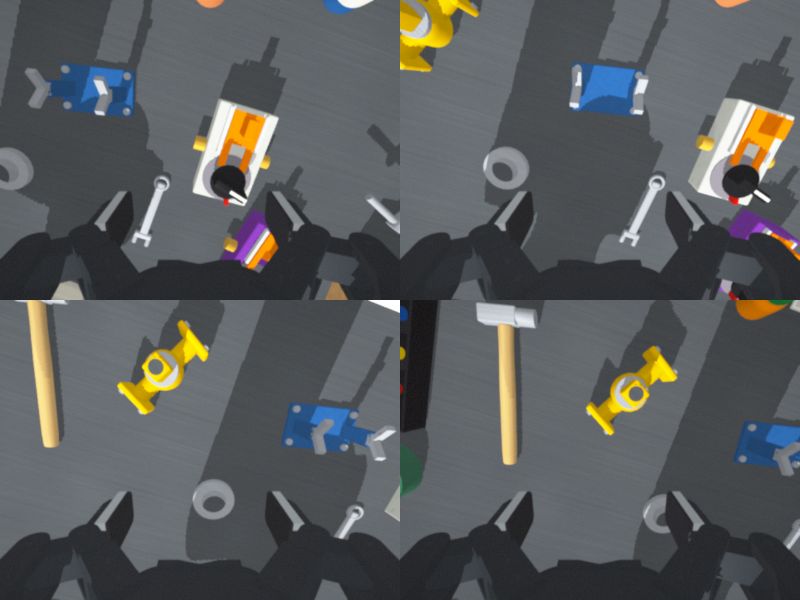

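Views: valve at (165,368) and (632,390) in the lower panels, stand at (608,88) in w3 and (320,428) in w4. Enlarging.

```bash
cat > crop.py <<'E'
from h import *
def panel(n,x0,y0,w,h,W,H):
    im=load(n)["img"][y0:y0+h,x0:x0+w]; im=cv2.resize(im,(W,H),interpolation=cv2.INTER_CUBIC)
    sx=W/w
    for k in range((x0//20+1)*20,x0+w,20):
        cv2.line(im,(int((k-x0)*sx),0),(int((k-x0)*sx),6),(255,0,255),1);cv2.putText(im,str(k),(int((k-x0)*sx)-9,16),0,.33,(255,0,255),1)
    for k in range((y0//20+1)*20,y0+h,20):
        cv2.line(im,(0,int((k-y0)*sx)),(6,int((k-y0)*sx)),(0,255,255),1);cv2.putText(im,str(k),(8,int((k-y0)*sx)+4),0,.33,(0,255,255),1)
    return im
def save(n,im): cv2.imwrite(f"pics/{n}.png",cv2.cvtColor(im,cv2.COLOR_RGB2BGR))
E
python3 - <<'E'
from crop import *
A=np.hstack([panel("w4",180,25,160,160,400,400),panel("w5",295,60,160,160,400,400)])
B=np.hstack([panel("w3",255,85,160,80,400,200),panel("w4",450,155,160,80,400,200)])
B=np.hstack([panel("w3",255,90,160,80,400,200),panel("w4",450,160,160,80,400,200)])
save("c3",np.vstack([A,B]))
E
```

```text
(no output)
```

View pics/c3.png

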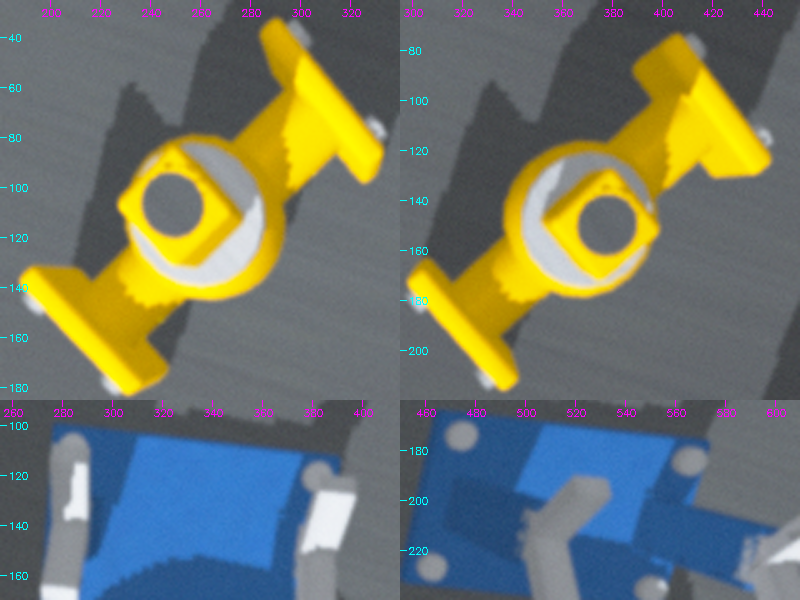

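The valve's bonnet hole centre is at about (249.2,106.6) in w4 and (377.8,150) in w5; bonnet corners are clear. The stand crop needs its lower part; w4 plate bolts show at about (474,174), (566,184), (462,227), (550,236).

```bash
python3 - <<'E'
from crop import *
save("c4",np.vstack([np.hstack([panel("w3",260,85,160,120,400,300),panel("w4",445,150,160,120,400,300)]),np.hstack([panel("w2",40,85,200,150,400,300),panel("w5",535,185,105,79,400,300)])]))
a,b=load("w4"),load("w5")
c=lambda x,y,s=2.5:0
A=[(173,204),(177,147),(118,205),(182,265),(243,213)]
B=[(207,225),(209,170),(145,222),(202,279),(257,229)]
X=[]
for p,q in zip(A,B):
    x,e=tri((a,(180+p[0]/2.5,25+p[1]/2.5)),(b,(295+q[0]/2.5,60+q[1]/2.5)));X.append(x);print(np.round(x,1),e)
X=np.array(X);print(X[1:].mean(0),np.linalg.norm(np.diff(X[[1,2,3,4,1]],axis=0),axis=1),[np.degrees(np.arctan2(*(X[j]-X[i])[[1,0]])) for i,j in((1,2),(2,3),(3,4),(4,1))])
E
```

```text
[576.8 293.3 108.8] [array([-0.1,  0.2]), array([ 0.1, -0.2])]
[593.9 297.7 102. ] [array([-0.1,  0.3]), array([ 0.1, -0.3])]
[571.3 312.3  99.6] [array([ 0., -0.]), array([-0.,  0.])]
[559.4 287.2 100.3] [array([-0. ,  0.1]), array([ 0. , -0.1])]
[581.4 273.3  91.4] [array([-0.1,  0.4]), array([ 0.1, -0.4])]
[576.52582647 292.63837997  98.32480171] [26.94105648 27.74385935 27.49379079 29.36920922] [np.float64(147.1940752471758), np.float64(-115.44280229443726), np.float64(-32.31793252532966), np.float64(62.95580462155861)]
```

View pics/c4.png

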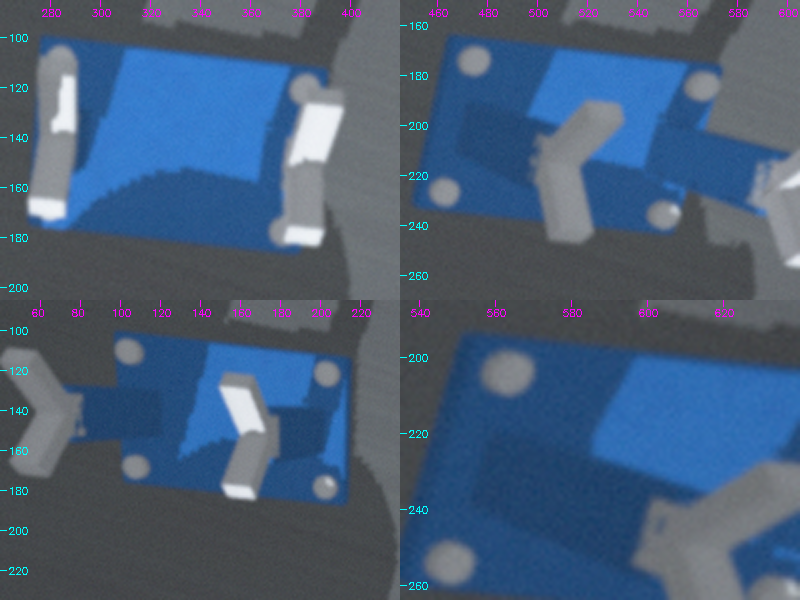

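The stand's plate corners are clear in w2, w3 and w4: w3 TL (276,100), TR (391,112), BR (380,186); w4 TL (464,164), TR (574,177), BL (450,232), BR (555,243); w2 TL (98.5,101), TR (216,114), BR (213,187), BL (101.5,177). Fitting both models.

```bash
cat > fit.py <<'E'
from crop import *
from scipy.optimize import least_squares,minimize
def W(p,pts,z=0):
    c,s=np.cos(p[2]),np.sin(p[2]);pts=np.array(pts,float)
    return np.c_[pts[:,0]*c-pts[:,1]*s+p[0],pts[:,0]*s+pts[:,1]*c+p[1],pts[:,2]+z]
E
python3 - <<'E'
from fit import *
F={n:load(n) for n in("w2","w3","w4","w5")}
# stand: image up=+x tool(~world x rotated .31), image left = +y
TL,TR,BL,BR=(40,62,10),(40,-62,10),(-40,62,10),(-40,-62,10)
obs=[("w3",TL,276,99.8),("w3",TR,391.2,112.2),("w3",BR,380,185.8),
("w4",TL,464.2,164.4),("w4",TR,573.8,177.2),("w4",BL,449.8,232),("w4",BR,555,243.2),
("w2",TL,98.5,101),("w2",TR,216,114),("w2",BR,213,187),("w2",BL,101.5,177)]
def res(p):return np.concatenate([proj(F[n],W(p,[m],p[3])[0])-(u,v) for n,m,u,v in obs])
r=least_squares(res,[563,5,.2,0],loss="soft_l1");p=r.x
print("stand",p,np.round(res(p).reshape(-1,2),1).tolist())
hy=[(x,y,z) for y in(-44,44) for x,z in((20,110),(-20,110),(0,90))]
for n in("w2","w3","w4"):print(n,[np.round(proj(F[n],q)).tolist() for q in W(p,hy)])
# valve silhouette
def box(x0,x1,y0,y1,z0,z1):return [(x,y,z) for x in(x0,x1) for y in(y0,y1) for z in(z0,z1)]
t=np.linspace(0,2*np.pi,48)
parts=[box(-30,30,58,68,0,60),box(-30,30,-68,-58,0,60),box(-14,14,-14,14,62,108),
 [(30*np.cos(a),30*np.sin(a),z) for a in t for z in(4,54)],[(15*np.cos(a),y,30+15*np.sin(a)) for a in t for y in(-58,58)]]
masks={}
for n in("w4","w5"):
    im=cv2.cvtColor(F[n]["img"],cv2.COLOR_RGB2HSV);m=((im[...,0]>15)&(im[...,0]<35)&(im[...,1]>130)).astype(np.uint8)
    k,l,st,c=cv2.connectedComponentsWithStats(m)
    roi=np.zeros_like(m);x0,y0=((180,25) if n=="w4" else (290,60));roi[y0:y0+165,x0:x0+170]=1;m*=roi
    cs,_=cv2.findContours(m,cv2.RETR_EXTERNAL,2);m2=np.zeros_like(m);cv2.drawContours(m2,[max(cs,key=cv2.contourArea)],-1,1,-1);masks[n]=cv2.resize(m2,None,fx=4,fy=4,interpolation=cv2.INTER_LINEAR)
def render(n,p):
    m=np.zeros((1920,2560),np.uint8)
    for q in parts:
        uv=np.array([proj(F[n],x) for x in W(p,q)],np.float32)*4+1.5
        cv2.fillConvexPoly(m,cv2.convexHull(np.round(uv).astype(np.int32)),1)
    return m
def cost(p):
    return sum((render(n,p)!=masks[n]).sum()/masks[n].sum() for n in masks)
best=min((minimize(cost,[576.5,293,y],method="Nelder-Mead",options=dict(initial_simplex=[[576.5,293,y],[582,293,y],[576.5,299,y],[576.5,293,y+.1]],xatol=.05,fatol=1e-4)) for y in(-.5,1.05)),key=lambda r:r.fun)
print("valve",best.x,best.fun,np.degrees(best.x[2]))
print([np.round(proj(F["w4"],q)).tolist() for q in W(best.x,[(0,0,108)])])
o=[]
for n,x,y in(("w4",180,25),("w5",295,60)):
    m=render(n,best.x);cs,_=cv2.findContours(m,0,1);im=cv2.resize(F[n]["img"],None,fx=4,fy=4);cv2.drawContours(im,cs,-1,(255,0,0),1);o.append(cv2.resize(im[y*4:y*4+640,x*4:x*4+640],(400,400)))
save("v",np.hstack(o))
E
```

```text
stand [ 5.67746661e+02 -5.54859225e-01  2.06914000e-01 -3.94302792e+00] [[0.1, -0.2], [0.1, 0.1], [0.0, 0.9], [1.0, -0.2], [-0.5, -1.5], [0.6, 1.2], [-2.1, 0.3], [-0.7, -0.2], [-1.2, -0.6], [0.4, 0.8], [1.5, -0.5]]
w2 [[157.0, 129.0], [158.0, 178.0], [167.0, 153.0], [46.0, 117.0], [52.0, 167.0], [66.0, 142.0]]
w3 [[390.0, 127.0], [383.0, 177.0], [382.0, 152.0], [282.0, 115.0], [279.0, 166.0], [283.0, 141.0]]
w4 [[628.0, 209.0], [612.0, 253.0], [603.0, 226.0], [528.0, 199.0], [516.0, 243.0], [510.0, 216.0]]
valve [576.64264634 293.75378291   1.03614931] 0.27778823650628814 59.366982393919585
[[249.0, 107.0]]
```

View pics/v.png

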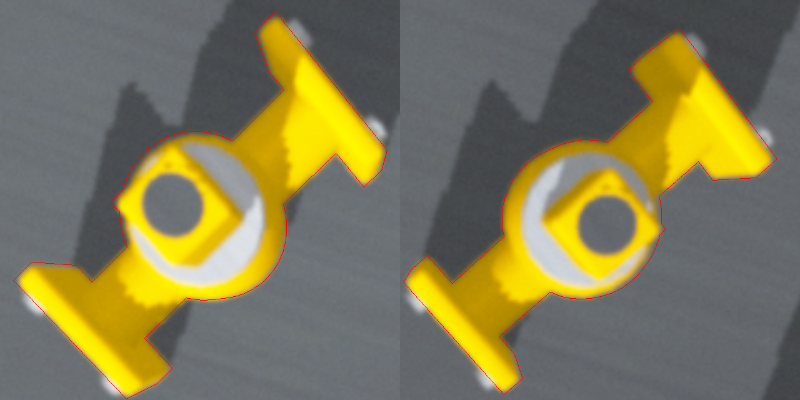

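The overlay (red outline) hugs the valve in both views, so the fit at (576.6, 293.8), yaw 1.036 holds; the bonnet top triangulates to 108.8 mm as given. Head positions also project right. Going to grasp.

Request:
{"fn": "send_rows", "kwargs": {"moves": [[[0.0127,-0.0045,-0.02,0,0,0.121,1],[0.0127,-0.0045,-0.025,0,0,0.121,1],[0.0127,-0.0045,-0.025,0,0,0.121,1],[0.0127,-0.0045,-0.025,0,0,0.121,1],[0.0127,-0.0045,-0.025,0,0,0.121,1],[0.0127,-0.0045,-0.02,0,0,0.121,1],[0,0,0,0,0,0,1],[0,0,0,0,0,0,1]]]}}

```text
clock: 5.0
eef_pos: [576.7, 293.7, 154.1]
tcp_rot: [-3.141, 0.001, 1.031]
contact_force: [-0.2, -0.6, 1.1]
opening: 1.0
grasp_force: 0.0
```

```bash
python3 - <<'E'
from rig import sense
s=sense();print(s["eef_pos"],s["tcp_rot"],s["qpos"])
E
```

```text
[576.67376376 293.65063336 154.13727762] [-3.14110469e+00  8.35573436e-04  1.03116620e+00] [ 4.68690507e-01  4.85056468e-01  1.66210217e+00 -3.91025816e-05
  9.95401079e-01  1.00834213e+00]
```

Request:
{"fn": "send_rows", "kwargs": {"moves": [[[0,0,-0.02,0,0,0.005,1],[0,0,-0.02,0,0,0,1],[0,0,-0.017,0,0,0,1],[0,0,-0.01,0,0,0,1],[0,0,0,0,0,0,1],[0,0,0,0,0,0,0.2]]]}}

```text
clock: 5.6
eef_pos: [577.1, 295.0, 88.2]
tcp_rot: [3.141, -0.001, 1.04]
contact_force: [0.3, -0.3, -0.6]
opening: 0.856
grasp_force: 0.0
```

Request:
{"fn": "send_rows", "kwargs": {"moves": [[[0,0,0,0,0,0,-1],[0,0,0,0,0,0,-1],[0,0,0,0,0,0,-1],[0,0,0,0,0,0,-1],[0,0,0,0,0,0,-1],[0,0,0,0,0,0,-1],[0,0,0,0,0,0,-1],[0,0,0,0,0,0,-1]]], "grip_force": 70}}

```text
clock: 6.4
eef_pos: [577.1, 295.1, 87.8]
tcp_rot: [3.141, -0.001, 1.041]
contact_force: [-2.5, 0.7, 5.4]
opening: 0.322
grasp_force: 70.1
```

Request:
{"fn": "send_rows", "kwargs": {"moves": [[[0,0,0.01,0,0,0,-1],[0,0,0.02,0,0,0,-1],[0,0,0.03,0,0,0,-1],[0,0,0.03,0,0,0,-1],[0,0,0.03,0,0,0,-1],[0,0,0.03,0,0,0,-1],[0,0,0.01,0,0,0,-1],[0,0,0,0,0,0,-1],[0,0,0,0,0,0,-1]]]}}

```text
clock: 7.3
eef_pos: [575.9, 294.3, 245.4]
tcp_rot: [-3.14, 0.002, 1.041]
contact_force: [0.6, 0.5, -5.9]
opening: 0.318
grasp_force: 69.8
```

```bash
python3 - <<'E'
from h import *
from rig import grab_frame
f,s=wrist("w6");print(s)
print(np.array([567.7,-.6])-s["eef_pos"][:2],.207-s["tcp_rot"][2])
E
```

```text
{'clock': 7.3, 'qpos': array([ 4.70121309e-01,  3.91766484e-01,  1.58668906e+00, -3.33481784e-05,
        1.16541410e+00,  1.00014593e+00]), 'qvel': array([ 0.00032481,  0.0157599 ,  0.01143629, -0.00034657,  0.00109446,
        0.00145648]), 'joint_efforts': array([-3.08528448e-03, -6.88199115e+01, -3.79611397e+01, -6.02659275e-03,
       -2.74251139e-02,  1.50054198e-04]), 'eef_pos': array([575.93348845, 294.31386469, 245.38241882]), 'tcp_rot': array([-3.14038843e+00,  1.93274398e-03,  1.04078606e+00]), 'contact_force': array([ 0.55272548,  0.51154211, -5.94135978]), 'wrist_torque': array([0.05829573, 0.05904731, 0.05586068]), 'grasp_force': 69.80373859405518, 'opening': 0.3178758825996431}
[  -8.23348845 -294.91386469] -0.8337860592950005
```

Request:
{"fn": "send_rows", "kwargs": {"moves": [[[-0.0008,-0.02,0,0,0,-0.0834,-1],[-0.0008,-0.03,0,0,0,-0.0834,-1],[-0.0008,-0.035,0,0,0,-0.0834,-1],[-0.0008,-0.035,0,0,0,-0.0834,-1],[-0.0008,-0.035,0,0,0,-0.0834,-1],[-0.0008,-0.035,0,0,0,-0.0834,-1],[-0.0008,-0.035,0,0,0,-0.0834,-1],[-0.0008,-0.03,0,0,0,-0.0834,-1],[-0.0008,-0.025,0,0,0,-0.0834,-1],[-0.0008,-0.015,0,0,0,-0.0834,-1]]]}}

```text
clock: 8.35
eef_pos: [567.6, -2.2, 245.1]
tcp_rot: [-3.141, 0.003, 0.202]
contact_force: [-0.3, 0.4, -4.4]
opening: 0.319
grasp_force: 69.8
```

Request:
{"fn": "send_rows", "kwargs": {"moves": [[[0,0,0,0,0,0,-1],[0,0,0,0,0,0,-1]]]}}

```text
clock: 8.55
eef_pos: [568.1, -0.3, 245.6]
tcp_rot: [-3.141, 0.002, 0.207]
contact_force: [-1.0, 0.1, -5.7]
opening: 0.319
grasp_force: 70.0
```

```bash
python3 - <<'E'
from crop import *
from rig import grab_frame
f,s=wrist("w7");print(s["eef_pos"],s["tcp_rot"],s["contact_force"],np.array([567.7,-.6])-s["eef_pos"][:2],.207-s["tcp_rot"][2])
for n in("scene","side"):pickle.dump(grab_frame(n),open(n+"1.pkl","wb"))
save("c5",np.vstack([np.hstack([panel("scene1",260,170,100,75,400,300),panel("side1",285,165,100,75,400,300)]),np.hstack([panel("w7",160,0,320,240,400,300),panel("w3",460,160,160,120,400,300)])]))
E
```

```text
[ 5.68077800e+02 -2.85297454e-01  2.45640618e+02] [-3.14077530e+00  2.16683541e-03  2.07430503e-01] [-1.02304537  0.10836468 -5.66051907] [-0.37780021 -0.31470255] -0.0004305030439678281
```

View pics/c5.png

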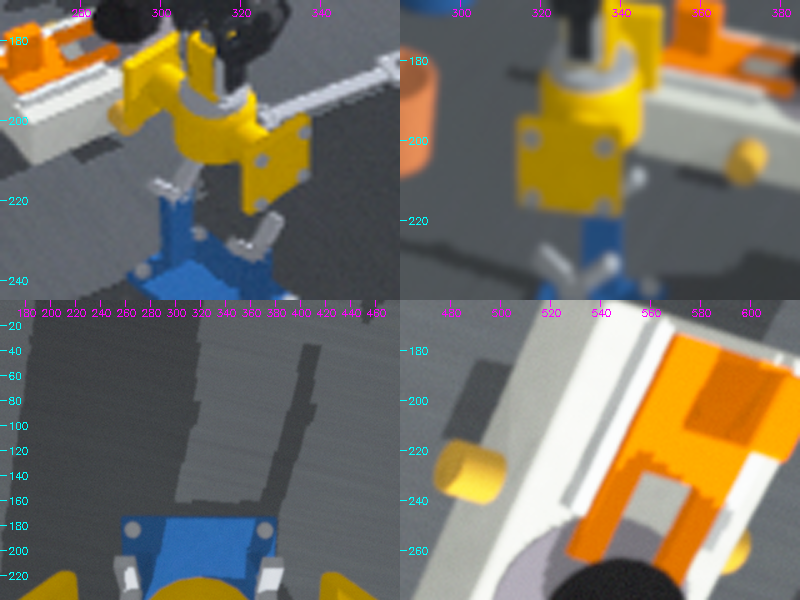

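The valve hangs above the stand. In w7 the heads at x≈125 and 272 sit centred between the flange edges at 77 and 320 (panel pixels), and the plate edge is level. Lowering.

Request:
{"fn": "send_rows", "kwargs": {"moves": [[[-0.0004,0,-0.015,0,0,0,-1],[0,0,-0.02,0,0,0,-1],[0,0,-0.015,0,0,0,-1],[0,0,-0.01,0,0,0,-1],[0,0,-0.006,0,0,0,-1],[0,0,-0.003,0,0,0,-1],[0,0,-0.002,0,0,0,-1],[0,0,-0.001,0,0,0,-1],[0,0,0,0,0,0,-1]]]}}

```text
clock: 9.6
eef_pos: [568.6, -0.3, 175.3]
tcp_rot: [3.141, -0.001, 0.207]
contact_force: [0.6, 0.3, -4.1]
opening: 0.314
grasp_force: 70.2
```

Request:
{"fn": "send_rows", "kwargs": {"moves": [[[0,0,-0.001,0,0,0,-1],[0,0,-0.001,0,0,0,-1],[0,0,-0.001,0,0,0,-1],[0,0,0,0,0,0,-1]]]}}

```text
clock: 10.0
eef_pos: [568.2, -0.3, 171.9]
tcp_rot: [-3.142, 0.0, 0.207]
contact_force: [0.2, -0.6, -5.7]
opening: 0.319
grasp_force: 70.2
```

Request:
{"fn": "send_rows", "kwargs": {"moves": [[[0,0,-0.001,0,0,0,-1],[0,0,-0.001,0,0,0,-1],[0,0,0,0,0,0,-1]]]}}

```text
clock: 10.3
eef_pos: [568.4, -0.3, 169.9]
tcp_rot: [3.142, -0.0, 0.207]
contact_force: [1.0, -0.1, -4.7]
opening: 0.317
grasp_force: 70.2
```

Request:
{"fn": "send_rows", "kwargs": {"moves": [[[0,0,-0.001,0,0,0,-1],[0,0,0,0,0,0,-1]]]}}

```text
clock: 10.5
eef_pos: [568.8, -0.2, 169.2]
tcp_rot: [3.142, -0.001, 0.207]
contact_force: [1.6, 0.1, -3.0]
opening: 0.32
grasp_force: 70.5
```

Request:
{"fn": "send_rows", "kwargs": {"moves": [[[0,0,-0.001,0,0,0,-1],[0,0,0,0,0,0,-1]]]}}

```text
clock: 10.7
eef_pos: [569.1, -0.1, 168.9]
tcp_rot: [3.141, -0.002, 0.207]
contact_force: [0.1, 0.3, 4.6]
opening: 0.316
grasp_force: 71.4
```

Contact at 168.9 mm, against a predicted 168.8. Releasing.

Request:
{"fn": "send_rows", "kwargs": {"moves": [[[0,0,0,0,0,0,-0.3],[0,0,0,0,0,0,0],[0,0,0,0,0,0,0.3],[0,0,0,0,0,0,0.3],[0,0,0,0,0,0,0.3]]], "grip_force": 60}}

```text
clock: 11.2
eef_pos: [568.3, -0.3, 167.9]
tcp_rot: [-3.142, 0.0, 0.207]
contact_force: [-0.0, -0.4, 0.2]
opening: 0.648
grasp_force: 0.0
```

Request:
{"fn": "send_rows", "kwargs": {"moves": [[[0,0,0.01,0,0,0,0.3],[0,0,0.02,0,0,0,0.4],[0,0,0.03,0,0,0,0.5],[0,0,0.04,0,0,0,1],[0,-0.03,0.03,0,0,0,1],[0,-0.04,0,0,0,0,1],[0,-0.04,0,0,0,0,1],[0,-0.03,0,0,0,0,1],[0,0,0,0,0,0,1],[0,0,0,0,0,0,1]]]}}

```text
clock: 12.2
eef_pos: [568.2, -140.5, 298.5]
tcp_rot: [-3.141, -0.0, 0.205]
contact_force: [-0.1, 0.0, -0.5]
opening: 0.998
grasp_force: 0.0
```

```bash
python3 - <<'E'
from crop import *
from rig import grab_frame
f,s=wrist("w8");print(s["eef_pos"],s["tcp_rot"],s["clock"])
for n in("scene","side"):pickle.dump(grab_frame(n),open(n+"2.pkl","wb"))
# predicted regulator px in w8 and w1..w3
for n in("w1","w2","w8"):
    f=load(n);print(n,[np.round(proj(f,q)).tolist() for q in((480,-262,94),(595,-262,86))])
E
```

```text
[ 568.22978734 -140.53766841  298.45746885] [-3.14133849e+00 -3.71642943e-04  2.05180794e-01] 12.2
w1 [[290.0, 193.0], [329.0, 64.0]]
w2 [[364.0, 317.0], [405.0, 207.0]]
w8 [[418.0, 327.0], [449.0, 217.0]]
```

Request:
{"fn": "send_rows", "kwargs": {"moves": [[[-0.02,-0.027,-0.01,0,0,0,1],[-0.02,-0.03,-0.01,0,0,0,1],[-0.02,-0.03,-0.015,0,0,0,1],[-0.02,-0.03,-0.015,0,0,0,1],[-0.02,-0.02,-0.013,0,0,0,1],[0,0,0,0,0,0,1],[0,0,0,0,0,0,1],[0,0,0,0,0,0,1]]]}}

```text
clock: 13.15
eef_pos: [469.4, -276.5, 235.6]
tcp_rot: [3.141, -0.001, 0.208]
contact_force: [0.4, 0.4, 0.1]
opening: 1.005
grasp_force: 0.0
```

```bash
python3 - <<'E'
from h import *
f,s=wrist("w9");print(s["eef_pos"],s["tcp_rot"],abs(s["qvel"]).max())
E
```

```text
[ 469.43854802 -276.45123136  235.63285957] [ 3.14112457e+00 -1.07150723e-03  2.07882242e-01] 0.005879826034911608
```

Request:
{"fn": "send_rows", "kwargs": {"moves": [[[0.005,0.02,0,0,0,0,1],[0.005,0.03,0,0,0,0,1],[0,0.02,0,0,0,0,1],[0,0,0,0,0,0,1],[0,0,0,0,0,0,1],[0,0,0,0,0,0,1]]]}}

```text
clock: 13.8
eef_pos: [478.8, -207.6, 235.3]
tcp_rot: [3.141, -0.001, 0.207]
contact_force: [0.8, -0.4, 0.4]
opening: 1.002
grasp_force: 0.0
```

```bash
python3 - <<'E'
from crop import *
f,s=wrist("w10");print(s["eef_pos"],s["tcp_rot"],abs(s["qvel"]).max())
for n in("w9","w10"):
    g=load(n);print(n,[np.round(proj(g,q)).tolist() for q in((485,-262,94),(595,-262,86))])
E
```

```text
[ 478.82754265 -207.61881096  235.29408319] [ 3.14093471e+00 -5.45483111e-04  2.07271570e-01] 0.012509761469563863
w9 [[304.0, 215.0], [336.0, 59.0]]
w10 [[390.0, 245.0], [428.0, 95.0]]
```

```bash
python3 - <<'E'
from crop import *
A=np.hstack([panel("w9",215,25,200,230,400,460),panel("w10",290,55,200,230,400,460)])
B=np.hstack([panel("scene2",260,190,120,42,400,140),panel("side2",280,195,120,42,400,140)])
B=np.hstack([panel("scene2",270,180,86,60,200,140),panel("side2",290,185,86,60,200,140),panel("w10",340,200,100,35,400,140)])
save("c6",np.vstack([A,B]))
E
```

```text
(no output)
```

View pics/c6.png

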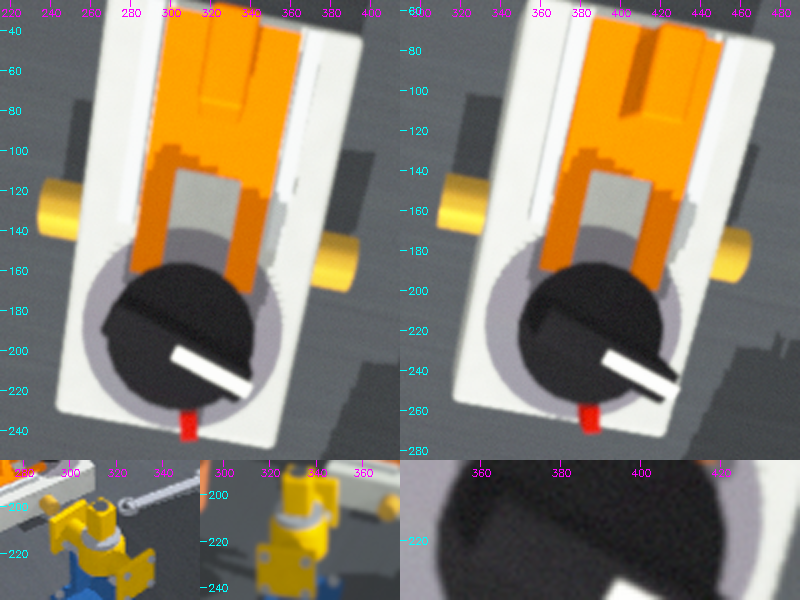

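c6 shows the valve upright on both heads. In w9 the pointer runs (302,201.5)→(340,221) with the red mark (309,230.5)→(309,245); in w10 they are (391.5,232.5)→(429,251) and (384.5,257)→(386,271).

```bash
python3 - <<'E'
from fit import *
a,b=load("w9"),load("w10");F={"w9":a,"w10":b}
for n,p,q in(("ptip",(340,221),(429,251)),("pin",(302,201.5),(391.5,232.5)),("red_in",(309,230.5),(384.5,257)),("red_out",(309,245),(386,271)),("BL",(243.5,228.5),(317.5,255)),("BR",(351.5,248.5),(422.5,272.5)),("TR",(396,43),(476.5,76)),("hTopLR",(215+242/2,25+104/2),(290+290/2,55+122/2)),("hBotLL",(215+198/2,25+108/2),(290+220/2,55+118/2))):
    x,e=tri((a,p),(b,q));print(n,np.round(x,1),np.round(e,1).tolist())
obs=[]
for n,L in(("w9",((243.5,228.5),(351.5,248.5),(396,43))),("w10",((317.5,255),(422.5,272.5),(476.5,76)))):
    obs+=[(n,m,uv) for m,uv in zip(((-85,50,50),(-85,-50,50),(85,-50,50)),L)]
res=lambda p:np.concatenate([proj(F[n],W(p,[m])[0])-uv for n,m,uv in obs])
p=least_squares(res,[530,-262,0]).x;print("reg",p,np.round(res(p),1))
k=W(p,[(-40,0,106)])[0];print("knob axis",k)
for n in F:
    ang=lambda u,z:np.arctan2(*(onplane(F[n],u,z)-k[:2])[::-1])
    P_,R_=((340,221),(309,230.5)) if n=="w9" else((429,251),(384.5,257))
    Pi,Ro=((302,201.5),(309,245)) if n=="w9" else((391.5,232.5),(386,271))
    pp=onplane(F[n],P_,106)-onplane(F[n],Pi,106)
    print(n,"pointer",ang(P_,106),"pdir",np.arctan2(pp[1],pp[0]),"tip r",np.hypot(*(onplane(F[n],P_,106)-k[:2])),"in",onplane(F[n],Pi,106)-k[:2],"red",ang(R_,70),ang(Ro,70),"r",np.hypot(*(onplane(F[n],R_,70)-k[:2])),np.hypot(*(onplane(F[n],Ro,70)-k[:2])))
    # black bar/disc: silhouettes for check of knob axis
    print([np.round(proj(F[n],q),1).tolist() for q in W(p,[(-40,0,70),(-40,0,106)])])
    hsv=cv2.cvtColor(F[n]["img"],cv2.COLOR_RGB2HSV);
    print("handle local",*[np.round(W((0,0,-p[2]),[np.r_[onplane(F[n],u,z)-p[:2],0]])[0][:2],1) for u,z in(((336,77),100),((314,79),62)) ] if n=="w9" else [np.round(W((0,0,-p[2]),[np.r_[onplane(F[n],u,z)-p[:2],0]])[0][:2],1) for u,z in(((435,116),100),((400,114),62))])
E
```

```text
ptip [ 489.4 -288.   106.9] [[0.2, -0.6], [-0.2, 0.5]]
pin [ 496.6 -258.6  102.4] [[0.1, -0.3], [-0.1, 0.3]]
red_in [ 466.2 -268.7   62.5] [[-0.1, 0.2], [0.1, -0.2]]
red_out [ 456.3 -271.1   70.8] [[0.0, -0.1], [-0.0, 0.1]]
BL [ 453.  -212.3   51.7] [[-0.2, 0.6], [0.2, -0.6]]
BR [ 455.  -309.7   50.2] [[0.1, -0.2], [-0.1, 0.2]]
TR [ 623.  -305.4   46.9] [[-0.1, 0.2], [0.1, -0.2]]
hTopLR [ 580.3 -264.3  108.3] [[-0.1, 0.2], [0.1, -0.2]]
hBotLL [ 581.2 -249.2   69.6] [[-0.3, 0.8], [0.3, -0.7]]
reg [ 5.37218604e+02 -2.57933430e+02  3.17230022e-02] [-2.   2.2  0.7  1.1  0.8 -1.9 -2.1  0.8  0.4  1.4  1.8 -1.9]
knob axis [ 497.23872948 -259.20213723  106.        ]
w9 pointer -1.8554250022512144 pdir -1.8427218052243906 tip r 30.057792103684704 in [-0.22389104  0.61862902] red -2.8289883673852985 -2.861660425896502 r 30.479807273122578 42.93495657110558
[[304.7, 193.9], [302.9, 201.4]]
handle local [44.2 -7.9] [45.9  7.5]
w10 pointer -1.825968044220648 pdir -1.8231571236229254 tip r 30.13589981033929 in [0.30974966 1.54049826] red -2.8867360286965034 -2.855511324664442 r 30.083308727365967 42.787883397159085
[[384.7, 222.3], [393.4, 233.3]]
handle local [ 43.6 -10.2] [44.4  5.9]
```

Knob axis is at (497.2,−259.2), with tip radius 30 and mark radii 30/43 as given. Pointer −1.838, mark −2.858, so the knob turns −1.02 rad about z.

Request:
{"fn": "send_rows", "kwargs": {"moves": [[[0.0023,-0.0065,-0.0106,0,0,0.137,0.6],[0.0023,-0.0065,-0.0106,0,0,0.137,0.6],[0.0023,-0.0065,-0.0106,0,0,0.137,0.6],[0.0023,-0.0065,-0.0106,0,0,0.137,0.6],[0.0023,-0.0065,-0.0106,0,0,0.137,0.6],[0.0023,-0.0065,-0.0106,0,0,0.137,0.6],[0.0023,-0.0065,-0.0106,0,0,0.137,0.6],[0.0023,-0.0065,-0.0106,0,0,0.137,0.6],[0,0,0,0,0,0,0.6],[0,0,0,0,0,0,0.6]]]}}

```text
clock: 14.85
eef_pos: [496.5, -259.7, 150.1]
tcp_rot: [-3.141, -0.0, 1.298]
contact_force: [-0.8, 0.5, -0.1]
opening: 0.801
grasp_force: 0.0
```

```bash
python3 - <<'E'
from rig import sense
s=sense();print(s["eef_pos"],s["tcp_rot"],s["qpos"])
E
```

```text
[ 496.48256121 -259.68252294  150.09403191] [-3.14095756e+00 -1.62817986e-04  1.29767436e+00] [-4.84605004e-01  3.70988795e-01  1.86003204e+00  3.27452362e-05
  9.11226947e-01 -2.11503158e-01]
```

Request:
{"fn": "send_rows", "kwargs": {"moves": [[[0.0007,0.0005,-0.015,0,0,0.006,0.6],[0,0,-0.02,0,0,0,0.6],[0,0,-0.013,0,0,0,0.6],[0,0,-0.007,0,0,0,0.6],[0,0,0,0,0,0,0.6]]]}}

```text
clock: 15.35
eef_pos: [497.0, -258.5, 94.6]
tcp_rot: [-3.14, -0.0, 1.308]
contact_force: [-0.6, 0.8, 1.3]
opening: 0.8
grasp_force: 0.0
```

Request:
{"fn": "send_rows", "kwargs": {"moves": [[[0,0,0,0,0,0,0],[0,0,0,0,0,0,-0.5],[0,0,0,0,0,0,-1],[0,0,0,0,0,0,-1],[0,0,0,0,0,0,-1],[0,0,0,0,0,0,-1],[0,0,0,0,0,0,-1],[0,0,0,0,0,0,-1]]], "grip_force": 60}}

```text
clock: 16.15
eef_pos: [496.8, -258.7, 95.9]
tcp_rot: [-3.141, 0.0, 1.309]
contact_force: [-5.7, 0.3, 8.9]
opening: 0.155
grasp_force: 59.1
```

Request:
{"fn": "send_rows", "kwargs": {"moves": [[[0,0,0,0,0,-0.06,-1],[0,0,0,0,0,-0.1,-1],[0,0,0,0,0,-0.12,-1],[0,0,0,0,0,-0.12,-1],[0,0,0,0,0,-0.12,-1],[0,0,0,0,0,-0.12,-1],[0,0,0,0,0,-0.12,-1],[0,0,0,0,0,-0.12,-1],[0,0,0,0,0,-0.1,-1],[0,0,0,0,0,-0.045,-1]]]}}

```text
clock: 17.15
eef_pos: [497.4, -259.4, 95.9]
tcp_rot: [3.14, 0.0, 0.28]
contact_force: [-2.9, -2.1, 5.1]
opening: 0.153
grasp_force: 58.8
```

Request:
{"fn": "send_rows", "kwargs": {"moves": [[[0,0,0,0,0,0,-1],[0,0,0,0,0,0,-1],[0,0,0,0,0,0,-1]]]}}

```text
clock: 17.45
eef_pos: [497.4, -259.4, 95.9]
tcp_rot: [3.141, 0.0, 0.284]
contact_force: [-3.3, -2.4, 5.7]
opening: 0.155
grasp_force: 58.9
```

Request:
{"fn": "send_rows", "kwargs": {"moves": [[[0,0,0,0,0,0,-0.5],[0,0,0,0,0,0,0],[0,0,0,0,0,0,0.5],[0,0,0,0,0,0,0.6],[0,0,0.01,0,0,0,0.6],[0,0,0.025,0,0,0,0.6],[0,0,0.035,0,0,0,0.6],[-0.008,-0.005,0.035,0,0,0,0.6],[-0.02,-0.01,0.035,0,0,0,0.6],[0,0,0,0,0,0,0.6]]]}}

```text
clock: 18.45
eef_pos: [470.1, -275.6, 240.6]
tcp_rot: [3.136, -0.005, 0.283]
contact_force: [0.9, 0.1, -0.9]
opening: 0.802
grasp_force: 0.0
```

Request:
{"fn": "send_rows", "kwargs": {"moves": [[[0,0,0,0,0,0,0.6],[0,0,0,0,0,0,0.6]]]}}

```text
clock: 18.65
eef_pos: [469.2, -273.4, 234.6]
tcp_rot: [-3.141, 0.001, 0.284]
contact_force: [-0.0, -0.3, -0.2]
opening: 0.799
grasp_force: 0.0
```

```bash
python3 - <<'E'
from fit import *
f,s=wrist("w11");print(s["eef_pos"],s["tcp_rot"],s["clock"])
k=np.array([497.24,-259.2]);im=f["img"].astype(int);hsv=cv2.cvtColor(f["img"],cv2.COLOR_RGB2HSV)
print(proj(f,[*k,106]))
# white pointer: bright px within 32mm radius at z=106 ; red mark at z=70
vv,uu=np.mgrid[0:480,0:640]
H=lambda z:np.array([onplane(f,(u,v),z) for u,v in zip(uu[sel],vv[sel])])
c=proj(f,[*k,90])
box=(abs(uu-c[0])<70)&(abs(vv-c[1])<70)
for nm,m,z,r0,r1 in(("white",(hsv[...,1]<40)&(hsv[...,2]>190),106,0,31),("red",((hsv[...,0]<6)|(hsv[...,0]>174))&(hsv[...,1]>150)&(hsv[...,2]>90),70,25,48)):
    sel=m&box;X=H(z)-k;r=np.hypot(*X.T);X=X[(r>=r0)&(r<r1)];mu=X.mean(0)
    u,sv,vt=np.linalg.svd(X-mu);d=vt[0]*np.sign(vt[0]@mu)
    print(nm,len(X),mu,"dir centroid",np.arctan2(mu[1],mu[0]),"axis",np.arctan2(d[1],d[0]),r.min(),r.max())
E
```

```text
[ 469.2104004  -273.37793337  234.61322445] [-3.14081728e+00  5.17442475e-04  2.83696975e-01] 18.65
[310.59952664 201.18357736]
white 517 [-17.057297    -3.82776423] dir centroid -2.920843413270445 axis -1.5203319356669243 0.31153522486187674 68.06214161147952
red 23 [-40.09247605 -11.70459214] dir centroid -2.8575467811661786 axis 1.9346878545007244 40.334575807613284 42.9368258424044
```

```bash
cat > kn.py <<'E'
from fit import *
def meas(n,off=(0,0)):
    f=load(n);k=np.array([497.24,-259.2]);hsv=cv2.cvtColor(f["img"],cv2.COLOR_RGB2HSV)
    m=((hsv[...,1]<50)&(hsv[...,2]>150)).astype(np.uint8);nn,l,st,c=cv2.connectedComponentsWithStats(m,connectivity=4)
    for i in range(1,nn):
        if not 60<st[i,4]<2500: continue
        vs,us=np.where(l==i);X=np.array([onplane(f,q,106) for q in zip(us,vs)])-k;r=np.hypot(*X.T)
        if r.max()>36: continue
        mu=X.mean(0);d=np.linalg.svd(X-mu)[2][0];d*=np.sign(d@mu)
        print(n,"white",len(X),st[i],np.round(mu,1),"cent",np.arctan2(mu[1],mu[0]),"axis",np.arctan2(d[1],d[0]),"r",r.min(),r.max())
    m=(((hsv[...,0]<6)|(hsv[...,0]>174))&(hsv[...,1]>150)&(hsv[...,2]>90)).astype(np.uint8)
    vs,us=np.where(m);X=np.array([onplane(f,q,70) for q in zip(us,vs)])-k;r=np.hypot(*X.T);X=X[(r<47)&(r>26)];mu=X.mean(0)
    print("red",len(X),mu,np.arctan2(mu[1],mu[0]))
E
python3 - <<'E'
from kn import *
for n in("w9","w10","w11"):meas(n)
E
```

```text
red 119 [-34.85102609 -10.46962761] -2.8497589423947267
red 132 [-34.97856112  -9.00970933] -2.88949452937294
red 23 [-40.09247605 -11.70459214] -2.8575467811661786
```

```bash
sed -i 's/>150)).astype(np.uint8);nn/>225)).astype(np.uint8);nn/' kn.py; python3 - <<'E'
from kn import *
for n in("w9","w10","w11"):meas(n)
f=load("w11");save("c7",np.hstack([panel("w11",240,130,140,140,600,600)]))
E
```

```text
w9 white 285 [301 199  40  25 285] [ -4.  -13.7] cent -1.8540448304663244 axis -1.8534934160319405 r 0.270239907230986 29.428480588545124
red 119 [-34.85102609 -10.46962761] -2.8497589423947267
red 132 [-34.97856112  -9.00970933] -2.88949452937294
w11 white 285 [308 201   7  41 285] [-13.7  -4.2] cent -2.8453736258493536 axis -2.86422123397454 r 0.31153522486187674 29.248004833834397
red 23 [-40.09247605 -11.70459214] -2.8575467811661786
```

The pointer now lies at −2.864 and the red mark at −2.858, aligned within a degree. Next is the fork, with its handle centre at about (596.7,−257).

Request:
{"fn": "send_rows", "kwargs": {"moves": [[[0.015,0.0028,0,0,0,-0.042,0.2],[0.022,0.0028,-0.01,0,0,-0.042,0.2],[0.026,0.0028,-0.02,0,0,-0.042,0.2],[0.026,0.0028,-0.02,0,0,-0.042,0.2],[0.022,0.0028,-0.02,0,0,-0.042,0.2],[0.0165,0.0025,-0.015,0,0,-0.042,0.2],[0,0,0,0,0,0,0.2],[0,0,0,0,0,0,0.2]]]}}

```text
clock: 19.5
eef_pos: [596.2, -256.6, 148.7]
tcp_rot: [-3.14, 0.003, 0.034]
contact_force: [0.7, -0.2, 0.6]
opening: 0.598
grasp_force: 0.0
```

```bash
python3 - <<'E'
from rig import sense
s=sense();print(s["eef_pos"],s["tcp_rot"],s["qpos"])
E
```

```text
[ 596.24292778 -256.5586301   148.70023134] [-3.14034880e+00  2.87293546e-03  3.36944192e-02] [-4.08602803e-01  4.95014376e-01  1.65942252e+00 -1.26172254e-04
  9.90284630e-01  1.12857026e+00]
```

Request:
{"fn": "send_rows", "kwargs": {"moves": [[[0,-0.0004,-0.015,0,0,0,0.2],[0,0,-0.02,0,0,0,0.2],[0,0,-0.015,0,0,0,0.2],[0,0,-0.009,0,0,0,0.2],[0,0,0,0,0,0,0.2],[0,0,0,0,0,0,-0.3],[0,0,0,0,0,0,-1],[0,0,0,0,0,0,-1],[0,0,0,0,0,0,-1],[0,0,0,0,0,0,-1]]], "grip_force": 60}}

```text
clock: 20.5
eef_pos: [597.5, -257.3, 92.3]
tcp_rot: [-3.141, -0.001, 0.031]
contact_force: [-0.1, 4.3, 6.9]
opening: 0.175
grasp_force: 59.4
```

Request:
{"fn": "send_rows", "kwargs": {"moves": [[[0,0,0,0,0,0,-1],[0,0,0,0,0,0,-1]]]}}

```text
clock: 20.7
eef_pos: [597.5, -257.3, 92.3]
tcp_rot: [-3.141, -0.001, 0.031]
contact_force: [-0.2, 4.7, 5.8]
opening: 0.177
grasp_force: 59.4
```

Gripped, 15 mm wide as expected. Sliding it −x.

Request:
{"fn": "send_rows", "kwargs": {"moves": [[[-0.005,-0.00016,0,0,0,0,-1],[-0.008,-0.00025,0,0,0,0,-1],[-0.008,-0.00025,0,0,0,0,-1],[-0.008,-0.00025,0,0,0,0,-1],[-0.006,-0.0002,0,0,0,0,-1],[-0.003,-0.0001,0,0,0,0,-1],[0,0,0,0,0,0,-1],[0,0,0,0,0,0,-1]]]}}

```text
clock: 21.5
eef_pos: [559.1, -258.3, 92.2]
tcp_rot: [-3.141, -0.001, 0.031]
contact_force: [-2.3, 5.4, 7.5]
opening: 0.178
grasp_force: 59.7
```

Request:
{"fn": "send_rows", "kwargs": {"moves": [[[-0.001,0,0,0,0,0,-1],[-0.001,0,0,0,0,0,-1],[0,0,0,0,0,0,-1]]]}}

```text
clock: 21.8
eef_pos: [557.7, -258.3, 92.3]
tcp_rot: [-3.141, -0.002, 0.031]
contact_force: [-0.2, 5.6, 6.5]
opening: 0.175
grasp_force: 59.5
```

Request:
{"fn": "send_rows", "kwargs": {"moves": [[[-0.001,0,0,0,0,0,-1],[0,0,0,0,0,0,-1]]]}}

```text
clock: 22.0
eef_pos: [557.5, -258.3, 92.3]
tcp_rot: [-3.141, -0.003, 0.031]
contact_force: [3.6, 7.4, 2.9]
opening: 0.176
grasp_force: 59.0
```

Request:
{"fn": "send_rows", "kwargs": {"moves": [[[-0.001,0,0,0,0,0,-1],[-0.001,0,0,0,0,0,-1],[0,0,0,0,0,0,-1]]]}}

```text
clock: 22.3
eef_pos: [557.3, -258.3, 92.3]
tcp_rot: [3.141, -0.007, 0.031]
contact_force: [12.1, 8.2, -1.8]
opening: 0.175
grasp_force: 58.7
```

Request:
{"fn": "send_rows", "kwargs": {"moves": [[[-0.001,0,0,0,0,0,-1],[-0.001,0,0,0,0,0,-1],[0,0,0,0,0,0,-1]]]}}

```text
clock: 22.6
eef_pos: [557.1, -258.4, 92.4]
tcp_rot: [3.141, -0.01, 0.031]
contact_force: [19.0, 8.6, -9.0]
opening: 0.177
grasp_force: 58.8
```

Firmly on the stop after 40 mm of travel. Releasing and backing off for a last look.

Request:
{"fn": "send_rows", "kwargs": {"moves": [[[0,0,0,0,0,0,-0.6],[0,0,0,0,0,0,-0.2],[0,0,0,0,0,0,0.2],[0,0,0,0,0,0,0.2],[0,0,0,0,0,0,0.2],[0,0,0.01,0,0,0,0.2],[0,0,0.03,0,0,0,0.2],[0,0,0.04,0,0,0,0.2],[0,0,0.04,0,0,0,0.2],[0,0,0.03,0,0,0,0.2]]]}}

```text
clock: 23.6
eef_pos: [552.4, -259.2, 244.7]
tcp_rot: [3.14, -0.002, 0.032]
contact_force: [-0.2, -0.7, -0.3]
opening: 0.601
grasp_force: 0.0
```

Request:
{"fn": "send_rows", "kwargs": {"moves": [[[-0.03,-0.005,0,0,0,0,0.2],[-0.03,-0.005,0,0,0,0,0.2],[-0.02,-0.005,0,0,0,0,0.2],[0,0,0,0,0,0,0.2],[0,0,0,0,0,0,0.2],[0,0,0,0,0,0,0.2]]]}}

```text
clock: 24.2
eef_pos: [473.0, -273.9, 241.6]
tcp_rot: [3.141, -0.001, 0.032]
contact_force: [0.0, -0.3, -0.8]
opening: 0.6
grasp_force: 0.0
```

```bash
python3 - <<'E'
from kn import *
from rig import grab_frame
f,s=wrist("w12");print(s["eef_pos"],s["tcp_rot"],s["clock"],s["contact_force"]);meas("w12")
for n in("scene","side"):pickle.dump(grab_frame(n),open(n+"3.pkl","wb"))
c=proj(f,[510,-259,90]);x0,y0=[int(max(0,v)) for v in c-[100,150]]
save("c8",np.hstack([panel("w12",x0,y0,200,300,400,600),np.vstack([panel("scene3",230,150,120,90,400,300),panel("side3",290,150,120,90,400,300)])]))
E
```

```text
[ 472.96546938 -273.90849812  241.64959404] [ 3.14122696e+00 -1.09379185e-03  3.19262198e-02] 24.2 [ 0.0280039  -0.26883341 -0.77671968]
w12 white 261 [297 207  17  39 261] [-13.4  -3.9] cent -2.8562654189466796 axis -2.858585110547118 r 0.19821706397888741 29.106075123732392
red 40 [-38.2877771  -12.20206629] -2.8330752853882717
```

View pics/c8.png

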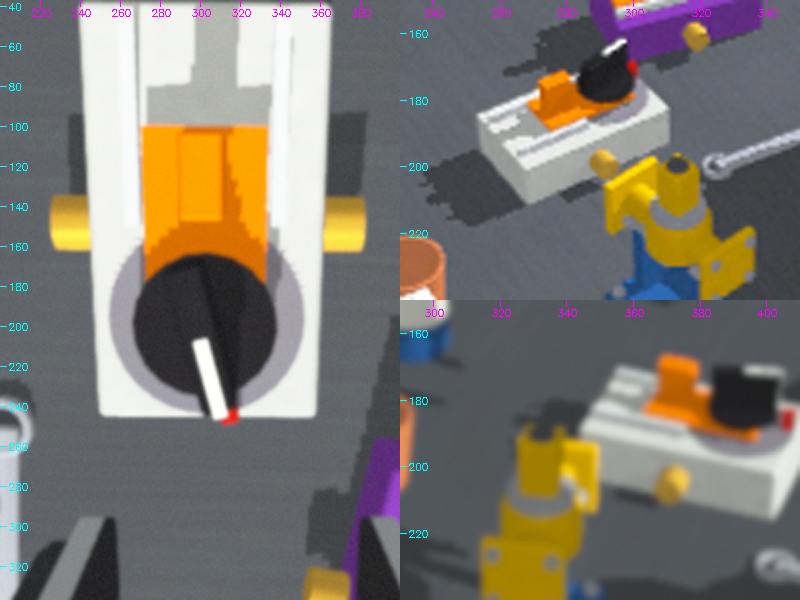

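The last view shows the pointer ending at (310,245) right at the red mark (316,246), the fork under the knob, and the valve upright on its stand. Angles agree within about 1°.

```bash
python3 -c "
from rig import sign_off
print(sign_off())"
```

```text
the job is handed in; nothing more can be done
None
```

The valve rests upright in both V heads, the knob pointer meets the red mark to within about 1°, the locking fork is home against its stop, and the job was handed in at about 24 s.

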